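# Steady a rocking balance plate with its flip shim

### The arm

A 7-joint arm with a two-finger parallel gripper is mounted at the origin on a cart in front of the work surface, level with it; the furniture and walls round the work are solid. World frame = base frame: x ahead of the robot, y to its left, z up, the work surface at z = 0. Lengths are in m, angles in rad, forces in N, time in s.
With the tool pointing down it reaches from about 0.4 to 0.85 m from the base axis. Payload 10.4 kg.
Tool frame: the origin (TCP) lies between the finger pads; the fingertips stand 17 mm ahead of it and the grasp point (between the pads) lies 2 mm behind it; z points along the fingers, y is the line along which they close (so a half turn about z gives the same grasp; the last joint's range is limited). The gripper opens to 85 mm and grips with 20 to 120 N. Pads are 22 mm wide; open, the fingers measure 114 mm over their backs; the gripper's body (76 mm by 85 mm) begins 54 mm behind the grasp point. The pads swing forward as they close: fully open they stand 13 mm farther back than shut.
Start: joints at [-1.173, 0.332, -0.065, 1.46, 0.022, 1.35, -0.088], TCP at [0.255, 0.571, 0.248] pointing down, gripper open.
Joint ranges: [-2.6, 2.6], [-0.5, 2.12], [-1.47, 1.34], [0.16, 2.42], [-1.27, 4.41], [0.06, 2.06], [-2.6, 2.6]. Speed limits (rad/s): [2.22, 2.22, 2.79, 2.79, 3.14, 3.14, 3.14].

### API

Orientations are given as a unit quaternion [x, y, z, w].
In Python, from workcell import readout, imaging, manip gives the robot as it stands. The module is installed in compiled form; this text tells all that it offers.
- The arm moves only by the shell command python3 -m crank 'ROWS' [OPENING] [FORCE]. ROWS is JSON, a list of rows, each a list of 4 numbers: the shift along the tool's x, y, z as a fraction of full scale, then the turn about the tool's z as a fraction of full scale. In form: [[x, y, z, yaw], ...]. A call has 1 to 5 rows; each row is the pose to reach, as a shift and turn from the pose commanded when the call began, along the tool's axes at that moment; what a row does not reach only later rows make up. Full scale, the value 1, is 400 mm for a shift and 60 degrees for a turn. A row lasts 1/12 s, in which the tool goes at most 41.7 mm and 7.16 degrees, less where a joint would pass 70% of its speed; a pose out of reach is approached as far as the arm can. A call with a number of a shift or a turn outside -1 to 1 is refused whole. A call with a gripper value outside its range is refused whole. OPENING is the gripper command: -1 is shut, 1 is fully open, values between are in proportion, set as the call begins (- or left out, the last holds). The fingers move at their own pace and stop on an object; FORCE is the grip in N (left out, the last holds). Time passes only in rows, so rows that repeat a pose let the fingers close. It gives the time, the measured TCP pose, the force, the opening and the grip force at its end, in the units of the state.
- readout.get_obs(): the state, without advancing time (a new reading comes with each control period).
- imaging.camera(name): name is "side" or "top"; returns a dict with "color" (420x560x3 uint8, red, green, blue), "fx", "fy", "cx", "cy" (pixels), "rvec" (rotation vector, rad) and "tvec" (3), from world to camera coordinates, as OpenCV has them. Camera axes: x right, y down, z forward; pixel columns grow to the right and rows downward; lengths in m; the calibration is good to about 2 mm. A picture is of the moment at which its call begins. There is no depth.
- manip.hand_in(): hands the job in; it is judged then, once.
The state is a dict: "clock": time; "joint_pos": joint angles; "joint_velocities": joint speeds; "tau": joint torques, N m; "position": TCP position; "ee_rot": TCP orientation; "ft_force": force on the tool from outside, world axes, zero at the start; "torque": the same for the moment, N m; "grip_width": opening from 0.0 (shut) to 1.0 (fully open); "grasp_force": force on a finger pad.
Only numpy, scipy, OpenCV 4.12 (cv2) and the standard library are available. Lean on these libraries where they do the work, as an engineer would, in place of code of your own. Each camera call takes 0.05 s, during which the arm holds its last target. There are 200 camera calls.

### The job

The balance's base plate rocks on its seat. With a fingertip (fingers closed, nothing gripped) press firmly on the round cap at each of its four corners, one after the other in the order near left, far left, far right, near right, to find the one corner that gives; then press that corner's flip shim down flat onto the plate and come away. Leave the other three shims standing, and do not lift or shove the plate or disturb the things round it.

Things in the scene. Friction and masses are not known exactly. Their poses are not given: they have to be found in the camera images.
- base_plate: aluminium plate, 208 (x) x 196 (y) x 8 mm, 1.5 kg with the white balance bolted on it, loose on a low seat. Origin at its centre, 16 mm below its upper face; x to its far edge, y to its left edge; level as found, yaw 0.2 to 0.5 rad. The balance stands 39 mm above the upper face, x from -84 to 84 mm, y from -56 to 56 mm
- cap_near_left: round steel cap, 28 mm across, 6 mm high, on the plate's near left corner above its foot. Origin at the centre of its underside, on the plate's upper face; the face to press is 6 mm higher. A sound corner stands hard; the one that rocks gives 3.5 mm under 3 to 6 N, then stops hard, and comes back up when let go
- cap_far_left: round steel cap, 28 mm across, 6 mm high, on the plate's far left corner above its foot. Origin at the centre of its underside, on the plate's upper face; the face to press is 6 mm higher. A sound corner stands hard; the one that rocks gives 3.5 mm under 3 to 6 N, then stops hard, and comes back up when let go
- cap_far_right: round steel cap, 28 mm across, 6 mm high, on the plate's far right corner above its foot. Origin at the centre of its underside, on the plate's upper face; the face to press is 6 mm higher. A sound corner stands hard; the one that rocks gives 3.5 mm under 3 to 6 N, then stops hard, and comes back up when let go
- cap_near_right: round steel cap, 28 mm across, 6 mm high, on the plate's near right corner above its foot. Origin at the centre of its underside, on the plate's upper face; the face to press is 6 mm higher. A sound corner stands hard; the one that rocks gives 3.5 mm under 3 to 6 N, then stops hard, and comes back up when let go
- shim_near_left (a joint): hinge of the near left corner's flip shim: 0 = leaf flat on the plate, its toe fully down under the plate to fill a 3.5 mm gap; grows as the leaf stands up; found at 0.78 to 0.92 rad. Stays where it is left; 1 to 2 N down on the leaf's end moves it
- leaf_near_left (a point): middle of the upper face of the thick end (16 x 18 mm) of the near left shim's leaf. Hinge axis: along the plate's y, 25 mm from the cap's centre towards mid-plate in x, 3 mm above the plate; from it the 50 mm leaf points to the plate's +x (away from the robot) along the side margin. This point is 42 mm along the leaf and 7 mm off it: 10 mm above the plate when flat, about 40 mm as found
- shim_far_left (a joint): hinge of the far left corner's flip shim: 0 = leaf flat on the plate, its toe fully down under the plate to fill a 3.5 mm gap; grows as the leaf stands up; found at 0.78 to 0.92 rad. Stays where it is left; 1 to 2 N down on the leaf's end moves it
- leaf_far_left (a point): middle of the upper face of the thick end (16 x 18 mm) of the far left shim's leaf. Hinge axis: along the plate's y, 25 mm from the cap's centre towards mid-plate in x, 3 mm above the plate; from it the 50 mm leaf points to the plate's -x (to the robot) along the side margin. This point is 42 mm along the leaf and 7 mm off it: 10 mm above the plate when flat, about 40 mm as found
- shim_far_right (a joint): hinge of the far right corner's flip shim: 0 = leaf flat on the plate, its toe fully down under the plate to fill a 3.5 mm gap; grows as the leaf stands up; found at 0.78 to 0.92 rad. Stays where it is left; 1 to 2 N down on the leaf's end moves it
- leaf_far_right (a point): middle of the upper face of the thick end (16 x 18 mm) of the far right shim's leaf. Hinge axis: along the plate's y, 25 mm from the cap's centre towards mid-plate in x, 3 mm above the plate; from it the 50 mm leaf points to the plate's -x (to the robot) along the side margin. This point is 42 mm along the leaf and 7 mm off it: 10 mm above the plate when flat, about 40 mm as found
- shim_near_right (a joint): hinge of the near right corner's flip shim: 0 = leaf flat on the plate, its toe fully down under the plate to fill a 3.5 mm gap; grows as the leaf stands up; found at 0.78 to 0.92 rad. Stays where it is left; 1 to 2 N down on the leaf's end moves it
- leaf_near_right (a point): middle of the upper face of the thick end (16 x 18 mm) of the near right shim's leaf. Hinge axis: along the plate's y, 25 mm from the cap's centre towards mid-plate in x, 3 mm above the plate; from it the 50 mm leaf points to the plate's +x (away from the robot) along the side margin. This point is 42 mm along the leaf and 7 mm off it: 10 mm above the plate when flat, about 40 mm as found
- rubber_stamp: wooden rubber stamp with an upright handle, 24 x 52 mm, 71 mm tall, standing right of the plate. A bystander; origin at its underside
- dosing_cup: small clear plastic cup, 41 mm across, 38 mm tall, standing close right of the plate. A bystander; origin at its underside
- vial_amber: amber vial with a white cap, 44 mm across, 66 mm tall, standing left of the plate. A bystander; origin at its underside
- sticky_block: block of yellow sticky notes, 74 x 74 x 16 mm, right of the plate. A bystander; origin at its underside
- ointment_tube: ointment tube, 136 mm long, 24 mm high, lying close left of the plate. A bystander; origin at its underside
- stock_bottle: white stock bottle, 54 mm across, 85 mm tall, behind the plate on the right. A bystander; origin at its underside

How it is judged:
On the way, in this order (a step that is already met when the one before it is completed fails the run):
1. the cap on the near left corner is pressed with the fingers (over 4 N) (contact force between cap_near_left and the fingers above 4 N), for 0.1 s.
2. the cap on the far left corner is pressed with the fingers (over 4 N) (contact force between cap_far_left and the fingers above 4 N), for 0.1 s.
3. the cap on the far right corner is pressed with the fingers (over 4 N) (contact force between cap_far_right and the fingers above 4 N), for 0.1 s.
4. the cap on the near right corner is pressed with the fingers (over 4 N) (contact force between cap_near_right and the fingers above 4 N), for 0.1 s.
5. one shim's leaf is pressed flat (within 0.08 rad) (((value of joint shim_near_left below 0.08 rad and value of joint each of shim_far_left, shim_far_right, shim_near_right above 0.6 rad) or (value of joint shim_far_left below 0.08 rad and value of joint each of shim_near_left, shim_far_right, shim_near_right above 0.6 rad) or (value of joint shim_far_right below 0.08 rad and value of joint each of shim_near_left, shim_far_left, shim_near_right above 0.6 rad) or (value of joint shim_near_right below 0.08 rad and value of joint each of shim_near_left, shim_far_left, shim_far_right above 0.6 rad))), for 0.1 s.
At the end, for the whole second after the job is handed in: Exactly one shim, that of the corner that rocked, lies flat (within 0.08 rad), the other three still stand (over 0.6 rad); the plate is level (within 0.007 rad), down on its seat (within 1.2 mm), within 12 mm of where it was, and at rest (((value of joint shim_near_left below 0.08 rad and value of joint each of shim_far_left, shim_far_right, shim_near_right above 0.6 rad) or (value of joint shim_far_left below 0.08 rad and value of joint each of shim_near_left, shim_far_right, shim_near_right above 0.6 rad) or (value of joint shim_far_right below 0.08 rad and value of joint each of shim_near_left, shim_far_left, shim_near_right above 0.6 rad) or (value of joint shim_near_right below 0.08 rad and value of joint each of shim_near_left, shim_far_left, shim_far_right above 0.6 rad)) and angle between base_plate's own z axis and vertical below 0.007 rad and height (world z) of base_plate below 0.0172 m and distance of base_plate from where it was at the start of the episode below 0.012 m and linear speed of base_plate below 0.01 m/s); the robot touches nothing.
It fails at once if a shim is pressed down under a corner that stood firm, so that it jacks its corner up ((value of joint shim_near_left below 0.6 rad and height (world z) of cap_near_left above 0.0338 m) or (value of joint shim_far_left below 0.6 rad and height (world z) of cap_far_left above 0.0338 m) or (value of joint shim_far_right below 0.6 rad and height (world z) of cap_far_right above 0.0338 m) or (value of joint shim_near_right below 0.6 rad and height (world z) of cap_near_right above 0.0338 m)).
It fails at once if more than one shim's leaf is pressed down (value of joint each of shim_near_left, shim_far_left below 0.5 rad or value of joint each of shim_near_left, shim_far_right below 0.5 rad or value of joint each of shim_near_left, shim_near_right below 0.5 rad or value of joint each of shim_far_left, shim_far_right below 0.5 rad or value of joint each of shim_far_left, shim_near_right below 0.5 rad or value of joint each of shim_far_right, shim_near_right below 0.5 rad).
It fails at once if the base plate is lifted or shoved along (over 15 mm) (distance of base_plate from where it was at the start of the episode above 0.015 m).
It fails at once if a bystander is moved (over 20 mm) (distance of any of rubber_stamp, dosing_cup, vial_amber, sticky_block, ointment_tube, stock_bottle from where it was at the start of the episode above 0.02 m).
It also fails if it takes over 61 s, if anything falls off the work surface, if the arm or the gripper's body presses on something with over 40 N, if the wrist force passes 120 N, or if a joint passes its speed limit or range.

## Working session

There is one attempt and no reset: what is moved stays moved. The work goes in short steps, Python scripts to look and compute and a shell command to move; the robot and the scene stay as the last step left them, time stands still between calls to the robot, and variables do not carry over. Pictures are saved under pics/ and viewed, at most 10 in all, crops included, and the job is handed in when it is done.

```bash
mkdir -p pics; cat > h.py <<'E'
import numpy as np, cv2
from workcell import readout, imaging
def cam(n):
    c=imaging.camera(n); c['K']=np.array([[c['fx'],0,c['cx']],[0,c['fy'],c['cy']],[0,0,1.]]); c['R']=cv2.Rodrigues(np.array(c['rvec'],float))[0]; c['t']=np.array(c['tvec'],float).reshape(3); return c
def onz(c,u,v,z):
    d=c['R'].T@np.linalg.solve(c['K'],[u,v,1.]); o=-c['R'].T@c['t']; return o+d*(z-o[2])/d[2]
def proj(c,P):
    return cv2.projectPoints(np.array(P,float).reshape(-1,1,3),np.array(c['rvec'],float),c['t'],c['K'],None)[0].reshape(-1,2)
E
python3 - <<'E'
from h import *
for n in('top','side'):
    c=cam(n); cv2.imwrite(f'pics/{n}0.png',c['color'][...,::-1]); print(n,-c['R'].T@c['t'],c['fx'])
o=readout.get_obs(); print(o['clock'],o['position'],o['ee_rot'],o['ft_force'],o['grip_width'])
E
```

```text
top [ 0.48037373 -0.27361759  1.10863543] 462.63861755740413
side [ 0.1835733  -0.96361105  0.76155927] 408.85534058749334
0.1 [0.25520132 0.57018945 0.24759044] [ 2.08854392e-01  9.77946535e-01 -6.39612602e-04 -9.30796061e-05] [-1.11472151  0.10285363  0.29618775] 0.9972514877143466
```

View pics/top0.png

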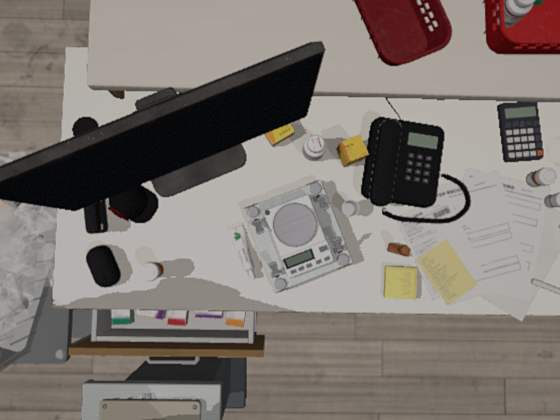

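View pics/side0.png

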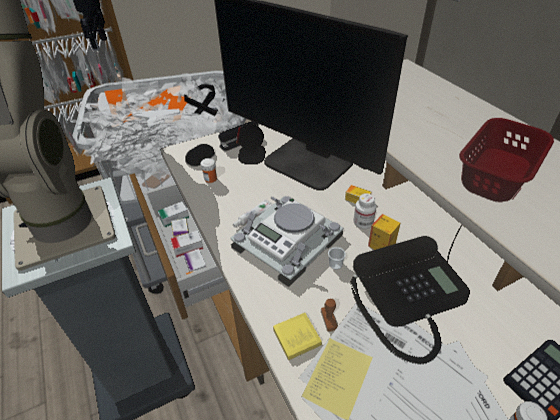

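The top view shows the plate centred at about (297,236), with caps near (280,284), (253,211), (317,188) and (345,255). The monitor is behind and to the left. I'll zoom in.

```bash
python3 - <<'E'
from h import *
c=cam('top'); im=c['color'][170:300,230:365,::-1]
cv2.imwrite('pics/crop1.png',cv2.resize(im,None,fx=4.6,fy=4.6,interpolation=cv2.INTER_CUBIC)[:600])
# monitor geometry & first guess
for u,v in[(280,284),(253,211),(317,188),(345,255)]: print((u,v),onz(c,u,v,.038).round(4))
for z in(0.1,.3,.45): print(z,[onz(c,u,v,z).round(2) for u,v in[(322,45),(318,88),(10,205)]])
s=cam('side'); im=s['color'][180:300,215:360,::-1]
cv2.imwrite('pics/crop2.png',cv2.resize(im,None,fx=5,fy=5,interpolation=cv2.INTER_CUBIC))
E
```

```text
(280, 284) [ 0.3866 -0.293   0.038 ]
(253, 211) [ 0.5532 -0.2273  0.038 ]
(317, 188) [ 0.6099 -0.3752  0.038 ]
(345, 255) [ 0.4554 -0.4421  0.038 ]
0.1 [array([ 0.93, -0.38,  0.1 ]), array([ 0.83, -0.37,  0.1 ]), array([0.55, 0.29, 0.1 ])]
0.3 [array([ 0.84, -0.36,  0.3 ]), array([ 0.76, -0.35,  0.3 ]), array([0.54, 0.18, 0.3 ])]
0.45 [array([ 0.77, -0.34,  0.45]), array([ 0.71, -0.34,  0.45]), array([0.53, 0.1 , 0.45])]
```

View pics/crop1.png

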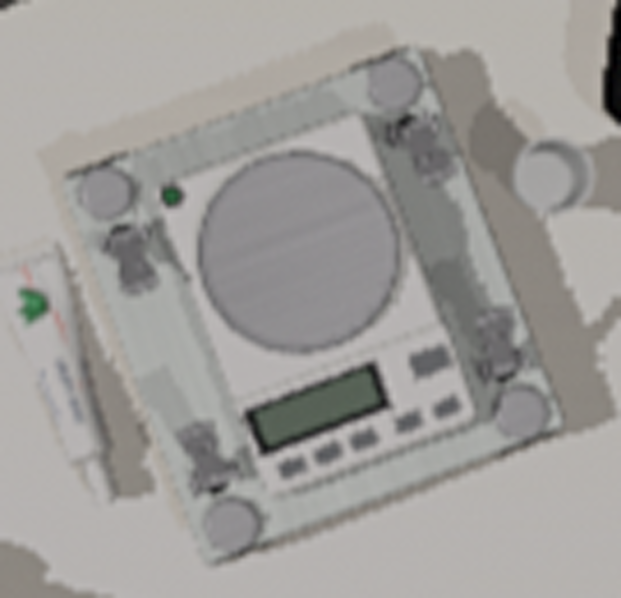

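View pics/crop2.png

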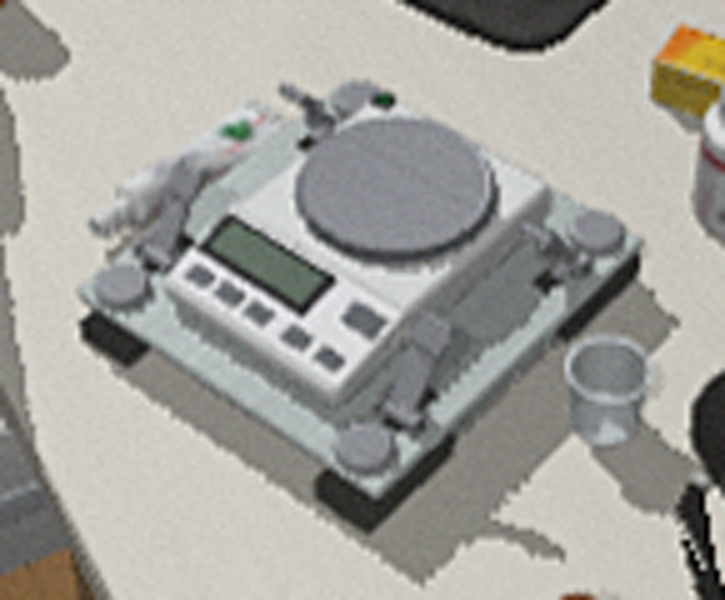

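The crops show four grey caps and four standing shims, with the cup close to the right and the tube close to the left. Cap centres in the top crop are NL (231,523), FL (106,193), FR (394,84) and NR (522,410). Next I triangulate them against the side view.

```bash
cat > fit.py <<'E'
from h import *
T=np.array([(231,523),(106,193),(394,84),(522,410)])/4.6+[230,170]
S=np.array([(122,286),(352,98),(599,232),(367,447)])/5+[215,180]
t,s=cam('top'),cam('side')
# refine cap tops in the top view from grey blobs
a=np.array([onz(t,*p,.038) for p in T]); b=np.array([onz(s,*p,.038) for p in S])
print('top',a.round(4).tolist());print('side',b.round(4).tolist())
Pt,Ps=[c['K']@np.c_[c['R'],c['t']] for c in(t,s)]
X=cv2.triangulatePoints(Pt,Ps,T.T.copy(),S.T.copy()); X=(X[:3]/X[3]).T; print('tri',X.round(4).tolist())
m=(a+b)[:,:2]/2
print('edges',[np.linalg.norm(m[i]-m[i-1]).round(4) for i in range(4)],'diag',np.linalg.norm(m[0]-m[2]),np.linalg.norm(m[1]-m[3]))
vx=(m[1]-m[0])+(m[2]-m[3]); vy=(m[1]-m[2])+(m[0]-m[3])
th=np.arctan2(vx[1],vx[0]); th2=np.arctan2(-vy[0],vy[1]); print('centre',m.mean(0),'yaw',th,th2)
c0=m.mean(0); y=(th+th2)/2; ex=np.array([np.cos(y),np.sin(y)]); ey=np.array([-ex[1],ex[0]])
print('plate xy',[((p-c0)@ex,(p-c0)@ey) for p in m])
L=np.array([(207,440),(137,275),(435,160),(497,325)])/4.6+[230,170]
l=[onz(t,*p,.071)[:2] for p in L]; print('leaf plate xy',[(((p-c0)@ex).round(4),((p-c0)@ey).round(4)) for p in l])
E
python3 fit.py
```

```text
top [[0.3873, -0.2935, 0.038], [0.551, -0.2275, 0.038], [0.6092, -0.372, 0.038], [0.4458, -0.4387, 0.038]]
side [[0.3861, -0.2994, 0.038], [0.5477, -0.2299, 0.038], [0.6097, -0.3775, 0.038], [0.4453, -0.4434, 0.038]]
tri [[0.3872, -0.2938, 0.0321], [0.5504, -0.227, 0.0348], [0.6109, -0.3731, 0.0332], [0.4462, -0.4397, 0.0333]]
edges [np.float64(0.1561), np.float64(0.1762), np.float64(0.158), np.float64(0.1768)] diag 0.2361167865562335 0.23633195884900746
centre [ 0.4977619  -0.33522447] yaw 0.38946555998962745 0.38854846238932755
plate xy [(np.float64(-0.08805638302509305), np.float64(0.07799889602747276)), (np.float64(0.08812838807041053), np.float64(0.07902918963564273)), (np.float64(0.08834862010116817), np.float64(-0.07894826630961982)), (np.float64(-0.08842062514648556), np.float64(-0.07807981935349577))]
leaf plate xy [(np.float64(-0.0421), np.float64(0.0764)), (np.float64(0.0448), np.float64(0.0793)), (np.float64(0.0445), np.float64(-0.0771)), (np.float64(-0.0416), np.float64(-0.0756))]
```

```bash
python3 -m crank '[[-0.07,-0.07,0,0],[-0.14,-0.14,0,0],[-0.21,-0.21,0,0],[-0.28,-0.28,0,0],[-0.35,-0.35,0,0]]' -1 20; python3 -m crank '[[-0.07,-0.07,0,0],[-0.14,-0.14,0,0],[-0.21,-0.21,0,0],[-0.28,-0.28,0,0],[-0.35,-0.35,0,0]]'; python3 -m crank '[[-0.07,-0.07,0,0],[-0.14,-0.14,0,0.1],[-0.18,-0.19,0,0.2],[-0.18,-0.19,0,0.3],[-0.18,-0.19,0,0.4]]'; python3 -m crank '[[0,0,0,0.1],[0,0,0,0.2],[0,0,0,0.3],[0,0,0,0.327],[0,0,0,0.327]]'
```

```text
clock: 0.72
position: [0.3263, 0.3837, 0.2483]
ee_rot: [0.209, 0.978, 0.0, -0.0]
ft_force: [1.4, -0.0, 0.4]
grip_width: 0.294
grasp_force: 0.0
clock: 1.13
position: [0.3968, 0.1986, 0.2485]
ee_rot: [0.209, 0.978, 0.0, 0.0]
ft_force: [1.3, 0.0, 0.1]
grip_width: 0.003
grasp_force: 0.0
clock: 1.55
position: [0.4316, 0.1, 0.2485]
ee_rot: [0.412, 0.911, 0.0, 0.0]
ft_force: [-0.5, 0.3, -0.1]
grip_width: 0.002
grasp_force: 0.0
clock: 1.97
position: [0.4312, 0.1017, 0.2484]
ee_rot: [0.558, 0.83, 0.0, 0.0]
ft_force: [-0.4, 0.4, 0.2]
grip_width: 0.001
grasp_force: 0.0
```

```bash
cat > go.py <<'E'
import sys
from h import *
c=np.array([0.498,-0.334]); y=0.389; ex=np.array([np.cos(y),np.sin(y)]); ey=np.array([-ex[1],ex[0]])
o=readout.get_obs(); p=o['position']
from scipy.spatial.transform import Rotation as Ro
M=Ro.from_quat(o['ee_rot']).as_matrix()
g=[float(v)/1000 for v in sys.argv[1:4]]  # plate x,y mm, tcp z mm
w=np.r_[c+g[0]*ex+g[1]*ey,g[2]]
print('clock',round(o['clock'],2),'tcp plate',((p[:2]-c)@ex*1e3).round(1),((p[:2]-c)@ey*1e3).round(1),'z',(p[2]*1e3).round(2),'F',np.round(o['ft_force'],1),'rows xyz',((M.T@(w-p))/.4).round(4))
E
python3 -m crank '[[-0.088,-0.048,0,0],[-0.176,-0.096,0,0],[-0.264,-0.144,0,0],[-0.352,-0.192,0,0],[-0.44,-0.24,0,0]]';python3 -m crank '[[-0.088,-0.048,0,0],[-0.176,-0.096,0,0],[-0.264,-0.144,0,0],[-0.352,-0.192,0,0],[-0.435,-0.239,0,0]]';python3 -m crank '[[0,0,0.1,0],[0,0,0.2,0],[0,0,0.3,0],[0,0,0.4,0],[0,0,0.4,0]]'; python3 go.py -88 78.5 55
```

```text
clock: 2.38
position: [0.4084, -0.0993, 0.2484]
ee_rot: [0.556, 0.831, 0.0, 0.0]
ft_force: [1.1, 0.0, 0.6]
grip_width: -0.001
grasp_force: 0.0
clock: 2.8
position: [0.3857, -0.2969, 0.2488]
ee_rot: [0.557, 0.831, 0.0, 0.001]
ft_force: [1.4, -0.5, 0.7]
grip_width: 0.002
grasp_force: 0.0
clock: 3.22
position: [0.3826, -0.2925, 0.0821]
ee_rot: [0.556, 0.831, -0.002, -0.005]
ft_force: [-1.5, 1.8, -0.7]
grip_width: -0.002
grasp_force: 0.0
clock 3.22 tcp plate -91.0 82.2 z 82.07 F [-1.5  1.8 -0.7] rows xyz [-0.0097  0.0081  0.0675]
```

```bash
python3 -m crank '[[0,0,0.04,0],[0,0,0.04,0],[0,0,0.04,0]]'|grep -E 'pos|force'; python3 go.py -88 78.5 55; python3 - <<'E'
from h import *
a=[]
for n,(r,q) in {'top':(215,235),'side':(150,190)}.items():
    im=cam(n)['color'][r:r+100,q:q+100,::-1]; a.append(cv2.resize(im,(400,400),interpolation=cv2.INTER_CUBIC))
cv2.imwrite('pics/c3.png',np.hstack(a))
E
```

```text
position: [0.387, -0.295, 0.0738]
ft_force: [-0.4, -0.4, 0.2]
grasp_force: 0.0
clock 3.47 tcp plate -88.0 78.2 z 73.81 F [-0.4 -0.4  0.2] rows xyz [ 0.0008 -0.0001  0.047 ]
```

View pics/c3.png

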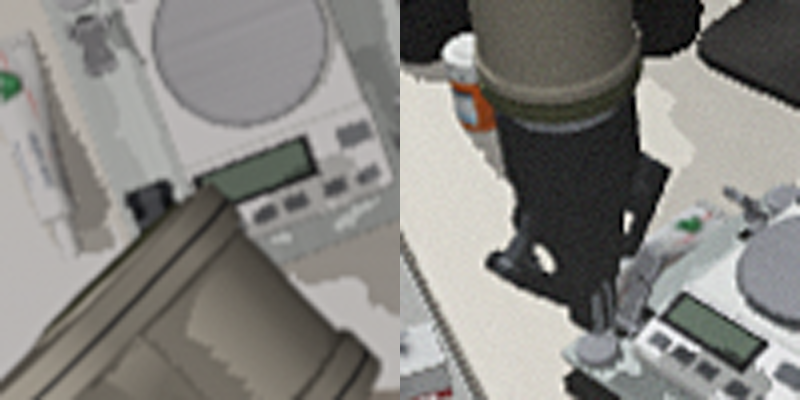

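The fingertip is just over the NL cap, seen at (197,232) in the side image. The knuckles flare out along plate x. I'll check their height against the leaf before pressing.

```bash
python3 - <<'E'
from h import *
s=cam('side'); o=readout.get_obs()['position']
y=.389; ex=np.array([np.cos(y),np.sin(y),0]); ey=np.array([-ex[1],ex[0],0])
C=-s['R'].T@s['t']
for nm,(u,v) in {'Lbot':(535,295),'Lcorner':(490,262),'Rbot':(625,262),'Rout':(668,172),'Rtop':(640,158),'tip':(595,330)}.items():
    px=(u-400)/4+190,v/4+150
    d=s['R'].T@np.linalg.solve(s['K'],[*px,1]); 
    for off in(-.012,.0):
        k=((o-C)@ey+off)/(d@ey); P=C+d*k; print(nm,off,'along x mm',((P-o)@ex*1e3).round(),'above tip mm',((P[2]-o[2]+.017)*1e3).round())
E
```

```text
Lbot -0.012 along x mm -49.0 above tip mm 68.0
Lbot 0.0 along x mm -40.0 above tip mm 53.0
Lcorner -0.012 along x mm -74.0 above tip mm 111.0
Lcorner 0.0 along x mm -66.0 above tip mm 98.0
Rbot -0.012 along x mm 19.0 above tip mm 43.0
Rbot 0.0 along x mm 30.0 above tip mm 28.0
Rout -0.012 along x mm 60.0 above tip mm 85.0
Rout 0.0 along x mm 71.0 above tip mm 71.0
Rtop -0.012 along x mm 39.0 above tip mm 109.0
Rtop 0.0 along x mm 50.0 above tip mm 96.0
tip -0.012 along x mm -10.0 above tip mm 9.0
tip 0.0 along x mm -0.0 above tip mm -7.0
```

```bash
python3 -m crank '[[0,0,0.02,0],[0,0,0.037,0],[0,0,0.037,0],[0,0,0.037,0]]'|grep -E 'pos|ft'; python3 -m crank '[[0,0,0.0025,0],[0,0,0.005,0],[0,0,0.0075,0],[0,0,0.01,0],[0,0,0.01,0]]'|grep -E 'pos|ft'; python3 go.py -88 78.5 55
```

```text
position: [0.3861, -0.2946, 0.057]
ft_force: [0.3, 0.6, -0.4]
position: [0.3863, -0.2947, 0.0534]
ft_force: [-2.0, 0.7, 3.4]
clock 4.37 tcp plate -88.4 78.7 z 53.38 F [-2.   0.7  3.4] rows xyz [-0.0005  0.001  -0.004 ]
```

```bash
for i in 1; do python3 -m crank '[[0,0,0.0025,0],[0,0,0.0025,0],[0,0,0.0025,0]]'|grep -E 'pos|ft'; python3 -m crank '[[0,0,0.0025,0],[0,0,0.0025,0],[0,0,0.0025,0]]'|grep -E 'pos|ft'; python3 -m crank '[[0,0,0.0025,0],[0,0,0.0025,0],[0,0,0.0025,0]]'|grep -E 'pos|ft'; done
```

```text
position: [0.3863, -0.2947, 0.0524]
ft_force: [-3.5, 0.4, 3.7]
position: [0.3864, -0.2947, 0.0518]
ft_force: [-5.3, 3.6, 13.0]
position: [0.3864, -0.2948, 0.0516]
ft_force: [-10.6, 6.6, 28.0]
```

```bash
python3 -m crank '[[0,0,-0.02,0],[0,0,-0.1,0],[0,0,-0.2,0],[0,0.1,-0.2,0],[0,0.2,-0.2,0]]'|grep -E 'pos|ft'; python3 -m crank '[[0,0.1,0,0],[0,0.2,0,0],[0,0.24,0,0],[0,0.24,0,0],[0,0.24,0,0]]'|grep -E 'pos|ft'; python3 go.py 88 78.5 59
```

```text
position: [0.463, -0.2654, 0.1349]
ft_force: [1.1, 0.3, 0.7]
position: [0.55, -0.2275, 0.1299]
ft_force: [-1.1, 0.4, -0.1]
clock 5.95 tcp plate 88.5 78.8 z 129.94 F [-1.1  0.4 -0.1] rows xyz [-0.0006 -0.0011  0.1773]
```

```bash
python3 -m crank '[[0,0,0.08,0],[0,0,0.15,0],[0,0,0.17,0],[0,0,0.17,0],[0,0,0.17,0]]'|grep -E 'pos|ft';  python3 -m crank '[[0,0,0.0025,0],[0,0,0.005,0],[0,0,0.0075,0],[0,0,0.0075,0],[0,0,0.0075,0]]'|grep -E 'pos|ft'; python3 go.py 88 78.5 55;  python3 -m crank '[[0,0,0.0025,0],[0,0,0.0025,0],[0,0,0.0025,0]]'|grep -E 'pos|ft'; python3 -m crank '[[0,0,0.0025,0],[0,0,0.0025,0],[0,0,0.0025,0]]'|grep -E 'pos|ft'
```

```text
position: [0.549, -0.2289, 0.0634]
ft_force: [1.1, -1.1, 0.3]
position: [0.5496, -0.228, 0.0598]
ft_force: [0.7, -0.6, -0.1]
clock 6.78 tcp plate 87.9 78.5 z 59.83 F [ 0.7 -0.6 -0.1] rows xyz [-0.0001  0.0002  0.0121]
position: [0.5493, -0.228, 0.0584]
ft_force: [0.4, 0.6, -0.2]
position: [0.5493, -0.228, 0.0574]
ft_force: [0.2, 1.1, -0.1]
```

```bash
python3 -m crank '[[0,0,0.0025,0],[0,0,0.0025,0],[0,0,0.0025,0]]'|grep -E 'pos|ft'; python3 -m crank '[[0,0,0.0025,0],[0,0,0.0025,0],[0,0,0.0025,0]]'|grep -E 'pos|ft'; python3 -m crank '[[0,0,0.0025,0],[0,0,0.0025,0],[0,0,0.0025,0]]'|grep -E 'pos|ft';  python3 -m crank '[[0,0,0.0025,0],[0,0,0.0025,0],[0,0,0.0025,0]]'|grep -E 'pos|ft'
```

```text
position: [0.5493, -0.228, 0.0564]
ft_force: [0.4, -0.1, 0.5]
position: [0.5493, -0.228, 0.0554]
ft_force: [-0.3, 0.5, -0.3]
position: [0.5495, -0.228, 0.0552]
ft_force: [-3.2, 1.8, 9.0]
position: [0.5495, -0.2281, 0.0551]
ft_force: [-7.5, 4.3, 19.6]
```

```bash
python3 -m crank '[[0,0,-0.02,0],[0,0,-0.1,0],[0,0,-0.2,0],[-0.1,0,-0.2,0],[-0.2,0,-0.2,0]]'|grep -E 'pos|ft'; python3 -m crank '[[-0.1,0,0,0],[-0.192,0,0,0],[-0.192,0,0,0],[-0.192,0,0,0]]'|grep -E 'pos|ft'; python3 -m crank '[[0,0,0.08,0],[0,0,0.15,0],[0,0,0.18,0],[0,0,0.18,0],[0,0,0.18,0]]'|grep -E 'pos|ft'; python3 -m crank '[[0,0,0.0025,0],[0,0,0.005,0],[0,0,0.005,0]]'|grep -E 'pos|ft'; python3 go.py 88 -78.5 55
```

```text
position: [0.5832, -0.2999, 0.1372]
ft_force: [0.4, 0.5, 0.8]
position: [0.6078, -0.3759, 0.1327]
ft_force: [-1.2, 0.6, -0.2]
position: [0.6091, -0.3723, 0.0621]
ft_force: [-0.1, -1.0, 1.0]
position: [0.6094, -0.3734, 0.0608]
ft_force: [-0.8, -0.9, 0.1]
clock 9.7 tcp plate 88.1 -78.7 z 60.84 F [-0.8 -0.9  0.1] rows xyz [ 0.0005 -0.0003  0.0146]
```

```bash
python3 -m crank '[[0,0,0.0025,0],[0,0,0.005,0],[0,0,0.0075,0],[0,0,0.01,0],[0,0,0.01,0]]'|grep -E 'pos|ft'; for i in 1; do python3 -m crank '[[0,0,0.0025,0],[0,0,0.0025,0],[0,0,0.0025,0]]'|grep -E 'pos|ft'; python3 -m crank '[[0,0,0.0025,0],[0,0,0.0025,0],[0,0,0.0025,0]]'|grep -E 'pos|ft'; python3 -m crank '[[0,0,0.0025,0],[0,0,0.0025,0],[0,0,0.0025,0]]'|grep -E 'pos|ft'; done
```

```text
position: [0.6088, -0.3732, 0.0554]
ft_force: [0.3, 0.0, -0.3]
position: [0.6089, -0.3732, 0.0553]
ft_force: [-2.7, 2.6, 7.0]
position: [0.6089, -0.3732, 0.0552]
ft_force: [-5.0, 4.1, 14.1]
position: [0.6089, -0.3732, 0.0552]
ft_force: [-8.7, 6.3, 21.9]
```

```bash
python3 -m crank '[[0,0,-0.02,0],[0,0,-0.1,0],[0,0,-0.2,0],[0,-0.1,-0.2,0],[0,-0.2,-0.2,0]]'|grep -E 'pos|ft'; python3 -m crank '[[0,-0.1,0,0],[0,-0.2,0,0],[0,-0.24,0,0],[0,-0.24,0,0],[0,-0.24,0,0]]'|grep -E 'pos|ft'; python3 -m crank '[[0,0,0.08,0],[0,0,0.15,0],[0,0,0.18,0],[0,0,0.18,0],[0,0,0.18,0]]'|grep -E 'pos|ft'; python3 -m crank '[[0,0,0.0025,0],[0,0,0.005,0],[0,0,0.005,0]]'|grep -E 'pos|ft'; python3 go.py -88 -78.5 55
```

```text
position: [0.5369, -0.4033, 0.1349]
ft_force: [-1.7, -1.7, -0.8]
position: [0.4453, -0.4404, 0.1328]
ft_force: [0.8, -0.1, -0.2]
position: [0.4466, -0.4396, 0.0606]
ft_force: [0.2, 0.2, -0.2]
position: [0.4465, -0.4402, 0.0595]
ft_force: [0.1, -0.1, -0.2]
clock 12.37 tcp plate -87.9 -78.8 z 59.55 F [ 0.1 -0.1 -0.2] rows xyz [ 0.0007 -0.0002  0.0114]
```

```bash
python3 -m crank '[[0,0,0.0025,0],[0,0,0.005,0],[0,0,0.0075,0],[0,0,0.0075,0],[0,0,0.0075,0]]'|grep -E 'pos|ft'; for i in 1; do python3 -m crank '[[0,0,0.0025,0],[0,0,0.0025,0],[0,0,0.0025,0]]'|grep -E 'pos|ft'; python3 -m crank '[[0,0,0.0025,0],[0,0,0.0025,0],[0,0,0.0025,0]]'|grep -E 'pos|ft'; python3 -m crank '[[0,0,0.0025,0],[0,0,0.0025,0],[0,0,0.0025,0]]'|grep -E 'pos|ft'; done
```

```text
position: [0.4459, -0.4398, 0.0554]
ft_force: [-0.9, 0.0, -0.7]
position: [0.446, -0.4399, 0.0552]
ft_force: [-2.1, 3.8, 9.0]
position: [0.446, -0.4399, 0.0551]
ft_force: [-5.3, 6.1, 17.7]
position: [0.446, -0.44, 0.055]
ft_force: [-7.7, 10.3, 27.5]
```

```bash
python3 -m crank '[[0,0,-0.02,0],[0,0,-0.1,0],[0,0,-0.2,0],[0.08,0.03,-0.2,0],[0.17,0.07,-0.2,0]]'|grep -E 'pos|ft'; python3 -m crank '[[0.09,0.035,0,0],[0.18,0.07,0,0],[0.22,0.085,0,0],[0.22,0.085,0,0],[0.22,0.085,0,0]]'|grep -E 'pos|ft'; python3 go.py -26 78 97
```

```text
position: [0.4455, -0.3692, 0.1349]
ft_force: [1.5, 1.3, -0.5]
position: [0.4447, -0.2709, 0.1327]
ft_force: [-0.7, -1.2, 0.5]
clock 14.37 tcp plate -25.4 78.6 z 132.73 F [-0.7 -1.2  0.5] rows xyz [-0.0015 -0.0015  0.0893]
```

```bash
python3 -m crank '[[0,0,0.05,0],[0,0,0.08,0],[0,0,0.08,0]]'|grep -E 'pos|ft'; for i in 1; do python3 -m crank '[[0,0,0.01,0],[0,0,0.02,0],[0,0,0.03,0],[0,0,0.04,0],[0,0,0.04,0]]'|grep -E 'pos|ft'; python3 -m crank '[[0,0,0.01,0],[0,0,0.02,0],[0,0,0.03,0],[0,0,0.035,0],[0,0,0.035,0]]'|grep -E 'pos|ft'; done; python3 go.py -26 78 59
```

```text
position: [0.4425, -0.2724, 0.0982]
ft_force: [-0.3, 0.4, -0.3]
position: [0.4457, -0.272, 0.0848]
ft_force: [3.2, -0.3, 2.6]
position: [0.4459, -0.2724, 0.071]
ft_force: [5.5, -0.4, 2.6]
clock 15.45 tcp plate -24.8 76.8 z 70.97 F [ 5.5 -0.4  2.6] rows xyz [ 0.0031 -0.003   0.0299]
```

```bash
python3 -m crank '[[0,0,0.005,0],[0,0,0.01,0],[0,0,0.01,0]]'|grep -E 'pos|ft';python3 - <<'E'
from h import *
a=[]
for n,(r,q) in {'top':(190,230),'side':(150,190)}.items():
    im=cam(n)['color'][r:r+100,q:q+100,::-1]; a.append(cv2.resize(im,(400,400),interpolation=cv2.INTER_CUBIC))
cv2.imwrite('pics/c4.png',np.hstack(a))
E
```

```text
position: [0.4455, -0.2725, 0.0668]
ft_force: [5.5, -1.3, 2.7]
```

View pics/c4.png

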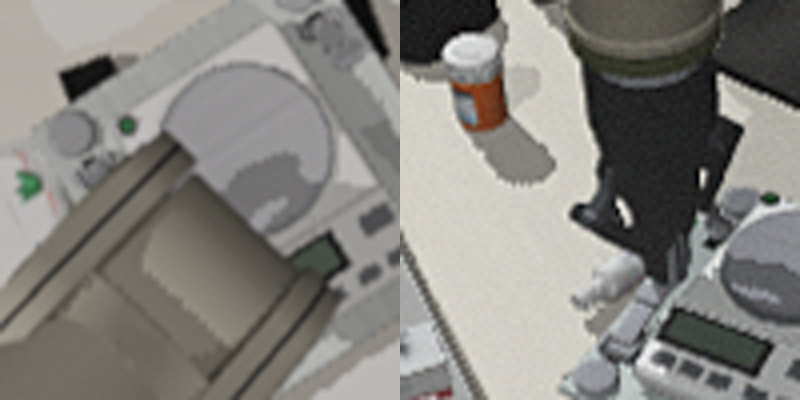

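The leaf is going down under the tip, but the caps look shifted. I'll measure that by template matching against the first images before pressing further.

```bash
python3 - <<'E'
from h import *
Q={'top':{'FL':(253,212),'FR':(315.7,188.3),'NR':(343.5,259),'cup':(350,208),'tube':(238,238),'stock':(314,146),'disp':(304,258)},
'side':{'NL':(239.4,237.2),'FR':(334.8,226.4),'NR':(288.4,269.4),'cup':(336,257),'disp':(268,234),'tube':(248,213)}}
for n in Q:
    c=cam(n); im=c['color'][...,::-1].copy(); cv2.imwrite(f'pics/{n}1.png',im); o=cv2.imread(f'pics/{n}0.png')
    for k,(u,v) in Q[n].items():
        u,v=int(round(u)),int(round(v)); h=8; s=25
        r=cv2.matchTemplate(im[v-h-s:v+h+s+1,u-h-s:u+h+s+1],o[v-h:v+h+1,u-h:u+h+1],cv2.TM_CCOEFF_NORMED); _,m,_,l=cv2.minMaxLoc(r)
        print(n,k,'shift',l[0]-s,l[1]-s,round(m,2))
E
```

```text
top FL shift -5 12 0.6
top FR shift 0 -15 0.6
top NR shift -25 12 0.65
top cup shift 0 0 0.97
top tube shift 0 0 0.95
top stock shift 0 0 1.0
top disp shift 21 15 0.55
side NL shift 0 7 0.48
side FR shift -6 -7 0.74
side NR shift 8 -2 0.55
side cup shift 0 0 0.81
side disp shift 2 3 0.67
side tube shift -10 7 0.74
```

```bash
python3 - <<'E'
import cv2,numpy as np
a=cv2.imread('pics/top1.png')[160:310,225:375]; b=cv2.imread('pics/side1.png')[170:320,205:355]
cv2.imwrite('pics/c5.png',np.hstack([cv2.resize(x,(400,400),interpolation=cv2.INTER_CUBIC) for x in(a,b)]))
E
```

```text
(no output)
```

View pics/c5.png

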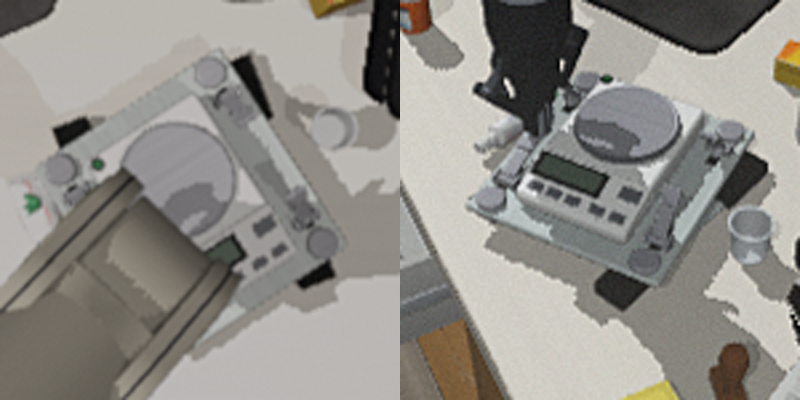

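The plate has yawed by roughly 10° because the leaf's end was pushing against the side of the finger. I'll re-measure its pose and stop pressing.

```bash
cat > fit2.py <<'E'
from h import *
t,s=cam('top'),cam('side')
loc=np.array([(-88.2,78.5),(88.2,78.5),(88.2,-78.5),(-88.2,-78.5)])/1e3
def pose(i,W):
    A,B=loc[i],W; a,b=A.mean(0),B.mean(0); U,_,V=np.linalg.svd((A-a).T@(B-b)); R=(U@V).T
    r=B-b-(A-a)@R.T; return b-R@a,np.arctan2(R[1,0],R[0,0]),np.abs(r).max()*1e3
def run(T,S):
    iT,iS=list(T),list(S)
    wT=np.array([onz(t,*T[i],.038)[:2] for i in T]); wS=np.array([onz(s,*S[i],.038)[:2] for i in S])
    for nm,i,w in(('top',iT,wT),('side',iS,wS),('both',iT+iS,np.r_[wT,wS])): print(nm,*pose(i,w))
E
python3 - <<'E'
from fit2 import *
# original
run({i:p for i,p in enumerate([(280.2,283.7),(253,212),(315.7,188.3),(343.5,259.1)])},{i:p for i,p in enumerate([(239.4,237.2),(285.4,199.6),(334.8,226.4),(288.4,269.4)])})
run({1:(248.2,223),2:(304.1,187),3:(346.1,250.4)},{0:(239.5,245),1:(274.4,201.9),2:(329.1,219.9),3:(296.9,268.3)})
E
python3 go.py 0 0 0
```

```text
top [ 0.49829863 -0.33292563] 0.3843654608361424 0.4660770120306357
side [ 0.49719219 -0.33752954] 0.39384047350099477 1.3369539345136627
both [ 0.49774541 -0.33522758] 0.3891140026323224 3.3668247894862517
top [ 0.49527588 -0.33023503] 0.5931810166292868 1.0593473894147802
side [ 0.49182331 -0.33701011] 0.6078751084179332 2.2623205491340697
both [ 0.49327379 -0.3343346 ] 0.606813601439986 4.6234248201070525
clock 16.0 tcp plate -25.4 76.8 z 66.89 F [ 5. -1.  2.] rows xyz [-0.1917  0.0633  0.1677]
```

```bash
cat > go2.py <<'E'
import sys; src=open('go.py').read().replace('[0.498,-0.334]','[0.4953,-0.3302]').replace('y=0.389','y=0.598'); exec(src)
E
python3 -m crank '[[0,0,-0.02,0],[0,0,-0.1,0],[0,0,-0.16,0],[0,0,-0.16,-0.1],[0,0,-0.16,-0.2]]'|grep -E 'pos|ft'; python3 -m crank '[[0,0,0,0],[0,0,0,0],[0,0,0,0]]'|grep -E 'pos|rot|ft'; python3 go2.py -31 77 95
python3 - <<'E'
from h import *
a=cam('side')['color'][150:270,190:330,::-1]; cv2.imwrite('pics/c6.png',cv2.resize(a,(700,600),interpolation=cv2.INTER_CUBIC))
E
```

```text
position: [0.4442, -0.2725, 0.1318]
ft_force: [-0.8, -0.3, -0.4]
position: [0.4436, -0.272, 0.1302]
ee_rot: [0.469, 0.883, -0.0, -0.001]
ft_force: [0.0, -0.1, 0.3]
clock 16.67 tcp plate -9.9 77.2 z 130.17 F [ 0.  -0.1  0.3] rows xyz [-0.0007 -0.0526  0.088 ]
```

View pics/c6.png

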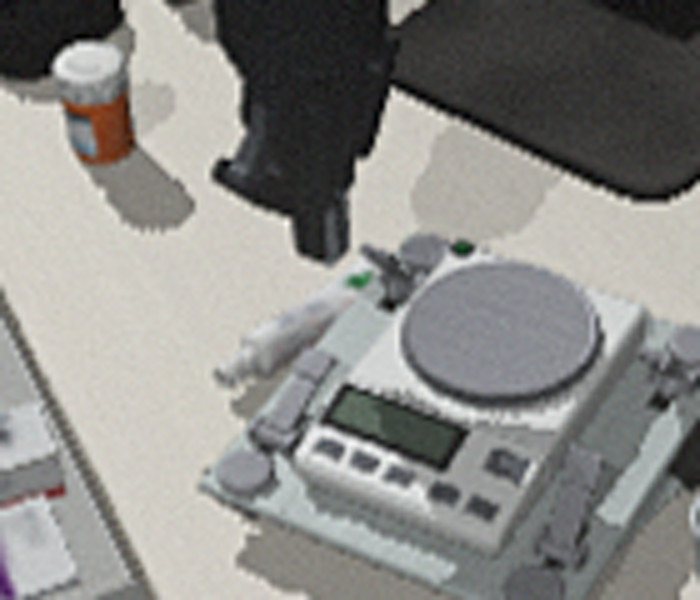

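The leaf's thick end is at (313,368) in the crop. It is still partly up, and the other shims are standing.

```bash
python3 - <<'E'
from fit2 import *
run({}, {0:(190+245/5,150+472/5),1:(190+424/5,150+250/5)}) if 0 else None
y=.598; ex=np.array([np.cos(y),np.sin(y),0]); ey=np.array([-ex[1],ex[0],0]); O=np.array([.4953,-.3302,.032])
C=-s['R'].T@s['t']
for nm,(u,v) in {'mid':(313,368),'endtop':(320,352),'cap':(245,470)}.items():
    d=s['R'].T@np.linalg.solve(s['K'],[190+u/5,150+v/5,1]); k=((O-C)@ey+.078)/(d@ey); P=C+d*k-O; print(nm,(P@ex*1e3).round(1),(P[2]*1e3).round(1))
print(onz(s,190+245/5,150+470/5,.038), O+ex*-.088+ey*.0785)
for f in(.2,.4,.5,.6,.7,.85): print(f,(-63.2+42*np.cos(f)-7*np.sin(f)).round(1),(3+42*np.sin(f)+7*np.cos(f)).round(1))
E
```

```text
mid -25.4 14.7
endtop -18.2 19.6
cap -89.0 1.7
[ 0.37671713 -0.31962852  0.038     ] [ 0.37837647 -0.31486581  0.032     ]
0.2 -23.4 18.2
0.4 -27.2 25.8
0.5 -29.7 29.3
0.6 -32.5 32.5
0.7 -35.6 35.4
0.85 -40.7 39.2
```

```bash
python3 -m crank '[[0,-0.04,0,0],[0,-0.04,0.06,0],[0,-0.04,0.12,0],[0,-0.04,0.12,0],[0,-0.04,0.12,0]]'|grep -E 'pos|ft'; python3 go2.py -26 77 60; python3 -m crank '[[0,0,0.005,0],[0,0,0.01,0],[0,0,0.015,0],[0,0,0.015,0]]'|grep -E 'pos|ft';  python3 -m crank '[[0,0,0.005,0],[0,0,0.01,0],[0,0,0.015,0],[0,0,0.015,0]]'|grep -E 'pos|ft'; python3 go2.py -26 77 59
```

```text
position: [0.4296, -0.2812, 0.0821]
ft_force: [-0.5, -0.1, 0.6]
clock 17.23 tcp plate -26.7 77.5 z 82.05 F [-0.5 -0.1  0.6] rows xyz [-0.0013  0.0018  0.0551]
position: [0.4312, -0.281, 0.0768]
ft_force: [0.6, 0.3, -0.7]
position: [0.4309, -0.2809, 0.0702]
ft_force: [-0.2, -0.7, -0.8]
clock 17.9 tcp plate -25.5 77.0 z 70.17 F [-0.2 -0.7 -0.8] rows xyz [-0.     -0.0014  0.0279]
```

```bash
for i in 1; do python3 -m crank '[[0,0,0.0025,0],[0,0,0.005,0],[0,0,0.0075,0],[0,0,0.0075,0]]'|grep -E 'pos|ft';  python3 -m crank '[[0,0,0.0025,0],[0,0,0.005,0],[0,0,0.0075,0],[0,0,0.0075,0]]'|grep -E 'pos|ft';  python3 -m crank '[[0,0,0.0025,0],[0,0,0.005,0],[0,0,0.0075,0],[0,0,0.0075,0]]'|grep -E 'pos|ft'; done
```

```text
position: [0.4309, -0.2809, 0.0673]
ft_force: [0.5, -0.4, 0.8]
position: [0.4309, -0.2809, 0.0643]
ft_force: [0.6, -0.1, -0.1]
position: [0.4309, -0.2809, 0.0613]
ft_force: [-0.2, 0.2, 0.1]
```

```bash
for i in 1; do python3 -m crank '[[0,0,0.0025,0],[0,0,0.005,0],[0,0,0.005,0]]'|grep -E 'pos|ft';  python3 -m crank '[[0,0,0.0025,0],[0,0,0.005,0],[0,0,0.005,0]]'|grep -E 'pos|ft';  python3 -m crank '[[0,0,0.0025,0],[0,0,0.0025,0],[0,0,0.0025,0]]'|grep -E 'pos|ft'; done
```

```text
position: [0.4309, -0.281, 0.0593]
ft_force: [-0.0, 0.3, 1.0]
position: [0.4311, -0.281, 0.0582]
ft_force: [-4.3, 5.2, 14.3]
position: [0.4312, -0.2811, 0.0578]
ft_force: [-8.0, 5.9, 23.3]
```

```bash
python3 -m crank '[[0,0,-0.02,0],[0,0,-0.1,0],[0,0,-0.2,0],[0,0,-0.3,0],[0,0,-0.4,0]]'|grep -E 'pos|ft'; python3 -m crank '[[0.05,-0.08,0,0],[0.1,-0.16,0,0],[0.15,-0.24,0,0],[0.2,-0.3,0,0],[0.2,-0.3,0,0]]'|grep -E 'pos|ft'; python3 -m crank '[[0.08,0,0,0],[0.16,0,0,0],[0.2,0,0,0],[0.2,0,0,0],[0.2,0,0,0]]'|grep -E 'pos|ft'
python3 - <<'E'
from h import *
t=cam('top')['color'][...,::-1];s=cam('side')['color'][...,::-1]
a=t[165:300,235:370]; b=s[180:300,220:340]
cv2.imwrite('pics/c7.png',np.hstack([cv2.resize(x,(400,400),interpolation=cv2.INTER_CUBIC) for x in(a,b)]))
E
```

```text
position: [0.4302, -0.2812, 0.2181]
ft_force: [1.3, 0.4, 0.5]
position: [0.2821, -0.2828, 0.2163]
ft_force: [0.7, 0.0, -1.0]
position: [0.2414, -0.2165, 0.2165]
ft_force: [-0.7, -0.5, -0.4]
```

View pics/c7.png

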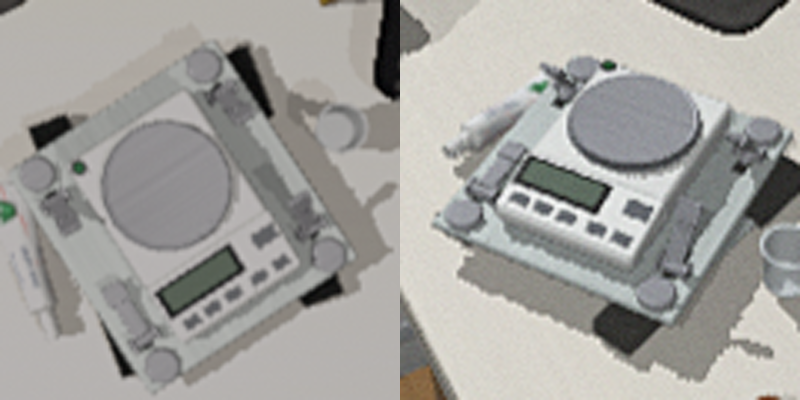

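```bash
python3 - <<'E'
from fit2 import *
T=np.array([(164,365),(38,174),(205,67),(329,254)])/(400/135)+[235,165]; S=np.array([(64,214),(181,68),(363,130),(257,293)])/(400/120)+[220,180]
run(dict(enumerate(T)),dict(enumerate(S)))
Pt,Ps=[c['K']@np.c_[c['R'],c['t']] for c in(t,s)]
X=cv2.triangulatePoints(Pt,Ps,T.T.copy(),S.T.copy()); X=(X[:3]/X[3]).T; print((X*1e3).round(1).tolist())
th=.6; ex=np.array([np.cos(th),np.sin(th)]); ey=np.array([-ex[1],ex[0]]); c=X[:,:2].mean(0)
A=np.c_[(X[:,:2]-c)@ex,(X[:,:2]-c)@ey,np.ones(4)]; print('tilt',np.linalg.lstsq(A,X[:,2],rcond=None)[0])
o=readout.get_obs(); print(o['clock'],o['ft_force'])
E
```

```text
top [ 0.49410048 -0.33066584] 0.6000215032986663 1.2303386045605709
side [ 0.49306834 -0.33399594] 0.6080418103492338 1.0602003425763673
both [ 0.49358441 -0.33233089] 0.6040402606471802 2.6350281683202375
[[377.4, -317.2, 34.5], [522.8, -215.5, 34.5], [611.2, -345.8, 35.6], [465.7, -445.4, 33.6]]
tilt [ 0.00573893 -0.00030635  0.03456008]
21.1 [0.82190516 0.68404056 0.40138028]
```

```bash
python3 -c "from workcell import manip; print(manip.hand_in())"
```

```text
the job is handed in; nothing more can be done
None
```

I pressed all four caps in order; the near left corner was the one that gave, so I pressed its shim flat, left the other three standing and handed in. My first try at that leaf caught its end and turned the plate about 0.2 rad, shifting its centre by about 5 mm (limit 12 mm). The plate looks level in the images, but I didn't press the corner again to check it, and hand-in returned no verdict.

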